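Stir the mosaic nuggets

ROBOT

A 7-joint arm with a two-finger parallel gripper is mounted at the origin on the work surface. World frame = base frame: x ahead of the robot, y to its left, z up, the work surface at z = 0. Lengths are in m, angles in rad, forces in N, time in s.
With the tool pointing down it reaches from about 0.4 to 0.85 m from the base axis. Payload 4.4 kg.
Tool frame: the origin (TCP) lies at the very end of the fingers, on their centre line; the grasp point (between the pads) lies 19 mm behind it (bot.hold_point_z is the distance from the TCP to the grasp point, in m); z points along the fingers, y is the line along which they close (so a half turn about z gives the same grasp; the last joint's range is limited). The gripper opens to 94 mm and grips with 3 to 60 N. Pads are 16 mm wide; open, the fingers measure 119 mm over their backs; the gripper's body (75 mm by 177 mm) begins 78 mm behind the grasp point.
Start: joints at [1.193, 0.628, 0.038, 1.517, -0.027, 0.996, -0.02], TCP at [0.199, -0.619, 0.205] pointing down, gripper open.
Joint ranges: [-3.06, 3.06], [-0.37, 2.12], [-1.25, 1.32], [0.18, 2.47], [-1.1, 4.24], [0.23, 1.98], [-2.94, 2.94]. Speed limits (rad/s): [2.57, 2.57, 3.14, 3.14, 3.14, 3.14, 3.14].

INTERFACE

Orientations are given as a unit quaternion [x, y, z, w].
In Python, from rig import bot, viewer, ticket gives the robot as it stands.
- The arm moves only by the shell command python3 -m handwheel 'ROWS'. ROWS is text: rows parted by semicolons, each of 7 numbers parted by spaces: the shift along the tool's x, y, z in mm, then the turn, a rotation vector about the tool's x, y, z in degrees, then the finger opening in mm, from 0 to 94. In form: x y z rx ry rz claw; .... A call has 1 to 12 rows; each row shifts and turns the commanded pose from where the row before left it, along the tool's axes as they then stand; what a row does not reach is not made up. A row lasts 1/8 s, in which the tool goes at most 62.5 mm and 10.7 degrees, less where a joint would pass 70% of its speed; a pose out of reach is approached as far as the arm can. A call is refused whole if a number of a shift passes 62.5 or a number of a turn 10.7, either way. A call with a gripper value outside its range is refused whole. The fingers move at their own pace and stop on an object; the grip force is fixed at half the most. Time passes only in rows, so rows that do not move let the fingers close. It gives the time, the measured TCP pose, the force, the opening and the grip force at its end, in the units of the state.
- bot.sense(): the state, without advancing time (a new reading comes with each control period).
- viewer.snapshot(name): name is "scene" or "top" or "wrist"; returns a dict with "frame" (480x640x3 uint8, red, green, blue), "fovy" (degrees; the focal length in pixels is half the picture's height over the tangent of half this angle, whatever the lens; pixels are square), "cx", "cy" (the principal point, pixels), "position" and "attitude" of the camera in the world. Camera axes: x right, y down, z forward; pixel columns grow to the right and rows downward; lengths in m; the calibration is good to about 2 mm. A picture is of the moment at which its call begins. There is no depth.
- ticket.job_done(): hands the job in; it is judged then, once.
Trained networks look in a picture, given as the dict that the camera call returned (one of the last four; its "shot" number tells which), for a name from the list of things; names that differ only in an ending like _2 or _b are one class to them, and where a whole thing is asked for, a point or a joint stands for the part that bears it (a point fixed in the world has none). Each returns a list of dicts, best first, with "p" (0 to 1); they miss things now and then, are a little off and sometimes report something else, mostly with a low value. They report only what shows in the picture. A call takes as long as a camera call. They do not tell look-alikes from the thing itself.
- viewer.spot_in(picture, query): "xy" ([column, row] in pixels, amid what is visible of it).
- viewer.masks_of(picture, query): "mask" (480x640 bool, what is visible of it) and "xy" ([column, row] in pixels, amid what is visible of it).
- viewer.place_of(picture, query): "xy" ([column, row] in pixels: a listed point, or the origin of a listed thing).
The state is a dict: "clock": time; "q": joint angles; "qd": joint speeds; "joint_torque": joint torques, N m; "position": TCP position; "tool_rot": TCP orientation; "wrist_force": force on the tool from outside, world axes, zero at the start; "ft_torque": the same for the moment, N m; "width": opening from 0.0 (shut) to 1.0 (fully open); "grip_force": force on a finger pad.
Only numpy, scipy, OpenCV 4.12 (cv2) and the standard library are available. Lean on these libraries where they do the work, as an engineer would, in place of code of your own. Each camera call takes 0.05 s, during which the arm holds its last target. There are 200 camera calls.

TASK

Blend the mosaic nuggets in the green tub: with the orange-gripped rod from the yellow holder, its foot close to the tub's floor, stir round and round, clockwise as seen from above, in wide circles through the ring of nuggets, until the blue one has been pushed clear of where it lay (three full turns are enough). Then put the rod back upright in the yellow holder, right down, and let go, with the blue nugget still in the tub.

Things in the scene. Friction and masses are not known exactly. Their poses are not given: they have to be found in the camera images.
- rod: Stirring rod: black rubber foot 28 mm wide and 30 mm high, pale wooden shaft 14 mm thick, round orange grip 20 mm thick from 140 to 220 mm (the top) above the foot's underside. About 140 g, heaviest at the foot. It starts standing upright in the yellow holder. Origin: centre of the foot's underside; z runs up along the rod.
- holder: Yellow holder, fixed: round base 90 mm wide carrying a cup 34 mm high; its mouth is 58 mm wide inside and narrows to a 40 mm bore from 22 mm height down to the flat floor at 8 mm, where the rod's foot stands. Origin: centre of the underside; z up. A like grey stand with a short blue brush, 78 mm high, is a bystander.
- tub: Round green tub, fixed: 200 mm wide, 50 mm high, wall 5 mm, inner floor at 6 mm. In it one layer of 8 loose smooth round nuggets 30 mm wide and 20 mm high, 7 white and 1 blue, at first in a ring with centres 45 mm from the tub's middle; the middle is free (55 mm gap). The rod's foot circling 38 to 48 mm from the middle ploughs through them. Origin: underside's centre; z up.
- blue_nugget: The one blue nugget, loose in the green tub: 30 mm wide, 20 mm high, about 25 g. Origin: its centre.
Things that resemble listed ones, but are neither listed nor needed, are in the scene too. What is meant by the rod is not grey or pink, and is the larger of those in its own colour.

How it is judged:
On the way, in this order (a step that is already met when the one before it is completed fails the run):
1. the rod's foot, down among the nuggets, passes one side of the tub (z of rod in the frame of tub below 0.025 m and horizontal distance between rod and tub below 0.095 m and x of rod in the frame of tub above 0.02 m and y of rod in the frame of tub between -0.02 and 0.02 m), for 0.04 s.
2. the rod's foot, down among the nuggets, passes a point a quarter turn on, clockwise (z of rod in the frame of tub below 0.025 m and horizontal distance between rod and tub below 0.095 m and y of rod in the frame of tub below -0.02 m and x of rod in the frame of tub between -0.02 and 0.02 m), for 0.04 s.
3. the rod's foot, down among the nuggets, passes the opposite side (z of rod in the frame of tub below 0.025 m and horizontal distance between rod and tub below 0.095 m and x of rod in the frame of tub below -0.02 m and y of rod in the frame of tub between -0.02 and 0.02 m), for 0.04 s.
4. the rod's foot, down among the nuggets, passes the point three quarters round (z of rod in the frame of tub below 0.025 m and horizontal distance between rod and tub below 0.095 m and y of rod in the frame of tub above 0.02 m and x of rod in the frame of tub between -0.02 and 0.02 m), for 0.04 s.
5. the rod's foot, down among the nuggets, passes one side of the tub (all of step 1), for 0.04 s.
6. the rod stirs on, and the blue nugget has been carried more than 15 mm from where it lay (z of rod in the frame of tub below 0.025 m and horizontal distance between rod and tub below 0.095 m and x of rod in the frame of tub below 0.01 m and distance of blue_nugget from where it was at the start of the episode above 0.015 m), for 0.04 s.
At the end, for the whole second after the job is handed in: The rod stands at rest in the yellow holder, released, its foot within 15 mm of the holder's axis and less than 18 mm above the holder's underside (standing on its floor), upright within 10 degrees; the blue nugget lies at rest in the tub (anywhere) (horizontal distance between blue_nugget and tub below 0.095 m and z of blue_nugget in the frame of tub below 0.05 m and horizontal distance between rod and holder below 0.015 m and z of rod in the frame of holder below 0.018 m and angle between rod's own z axis and vertical below 0.18 rad and linear speed of each of rod, blue_nugget below 0.03 m/s); the robot touches nothing.
It also fails if it takes over 69 s, if anything falls off the work surface, if the arm or the gripper's body presses on something with over 40 N, if the wrist force passes 120 N, or if a joint passes its speed limit or range.

## Working session

There is one attempt and no reset: what is moved stays moved. The work goes in short steps, Python scripts to look and compute and a shell command to move; the robot and the scene stay as the last step left them, time stands still between calls to the robot, and variables do not carry over. Pictures are saved under pics/ and viewed, at most 10 in all, crops included, and the job is handed in when it is done.

```bash
mkdir -p pics; cat > h.py <<'E'
import numpy as np, cv2
from scipy.spatial.transform import Rotation as R
from rig import bot, viewer, ticket
def cam(p):
    f=240/np.tan(np.radians(p['fovy'])/2)
    a=np.array(p['attitude']); M=a if a.shape==(3,3) else R.from_quat(a).as_matrix()
    return f,M,np.array(p['position'])
def ray(p,xy):
    f,M,c=cam(p); d=M@np.array([(xy[0]-p['cx'])/f,(xy[1]-p['cy'])/f,1]); return c,d/np.linalg.norm(d)
def atz(p,xy,z):
    c,d=ray(p,xy); return c+d*(z-c[2])/d[2]
def tri(obs):
    A=np.zeros((3,3));b=np.zeros(3)
    for p,xy in obs:
        c,d=ray(p,xy);P=np.eye(3)-np.outer(d,d);A+=P;b+=P@c
    return np.linalg.solve(A,b)
def proj(p,X):
    f,M,c=cam(p); v=M.T@(np.array(X)-c); return [p['cx']+f*v[0]/v[2],p['cy']+f*v[1]/v[2]]
def save(p,n,crop=None,s=1):
    im=p['frame'][:,:,::-1]
    if crop: x0,y0,x1,y1=crop; im=im[y0:y1,x0:x1]
    cv2.imwrite('pics/'+n,cv2.resize(im,None,fx=s,fy=s,interpolation=cv2.INTER_CUBIC))
E
python3 - <<'E'
from h import *
np.set_printoptions(precision=3,suppress=True)
ps={n:viewer.snapshot(n) for n in('scene','top')}
for n,p in ps.items():
    save(p,n+'.png'); print(n,p['fovy'],p['cx'],p['cy'],p['position'],p['attitude'])
    for q in('rod','holder','tub','blue_nugget'):
        for r in viewer.place_of(p,q): print(q,r['p'],r['xy'],atz(p,r['xy'],0))
print(bot.sense())
E
```

```text
scene 47.61676806637917 317.9166403666969 228.4763323584894 [ 1.256 -0.099  0.68 ] [ 0.657  0.632 -0.277 -0.304]
rod 0.97 [304.9, 214.6] [ 0.447 -0.073  0.   ]
rod 0.73 [194.3, 277.2] [ 0.608 -0.266  0.   ]
holder 0.72 [268.6, 257.5] [ 0.564 -0.14   0.   ]
tub 0.59 [437.4, 230.3] [0.499 0.177 0.   ]
blue_nugget 0.62 [416.8, 221.7] [0.474 0.142 0.   ]
top 51.001847934204285 314.14340142832805 238.67262605138131 [ 0.376 -0.061  0.785] [-0.7    0.707 -0.068  0.07 ]
rod 0.91 [323.9, 291.3] [ 0.448 -0.073  0.   ]
rod 0.88 [364.4, 218.4] [ 0.564 -0.14  -0.   ]
rod 0.72 [191.9, 258.8] [0.501 0.135 0.   ]
rod 0.61 [383.3, 284.2] [ 0.458 -0.166  0.   ]
rod 0.59 [438.5, 190.7] [ 0.609 -0.261  0.   ]
holder 0.83 [362.6, 220.3] [ 0.561 -0.137  0.   ]
tub 0.71 [167.9, 253.5] [0.51  0.173 0.   ]
blue_nugget 0.72 [193.7, 257.2] [0.504 0.132 0.   ]
{'clock': 0.5, 'q': array([ 1.193,  0.628,  0.039,  1.517, -0.027,  0.996, -0.02 ]), 'qd': array([ 0.   , -0.001,  0.001, -0.   ,  0.001, -0.001,  0.003]), 'joint_torque': array([ -0.001, -54.915,   1.142, -18.678,  -0.052,   0.017,   0.   ]), 'position': array([ 0.199, -0.619,  0.205]), 'tool_rot': array([ 0.988,  0.155, -0.   , -0.   ]), 'wrist_force': array([-0.115, -0.461, -0.071]), 'ft_torque': array([-0.006,  0.03 , -0.043]), 'grip_force': 0.0, 'width': 0.9994026188490578}
```

```bash
python3 -c "
import cv2,numpy as np
a=cv2.imread('pics/scene.png');b=cv2.imread('pics/top.png')
cv2.imwrite('pics/both.png',cv2.resize(np.vstack([a,b]),(800,1200)))
"
```

```text
(no output)
```

View pics/scene.png

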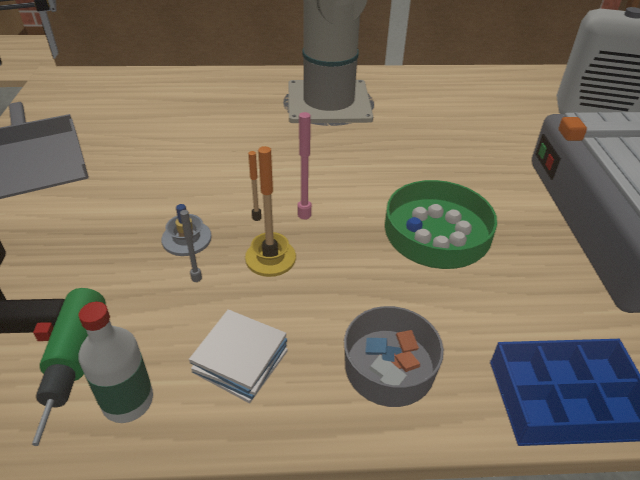

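View pics/top.png

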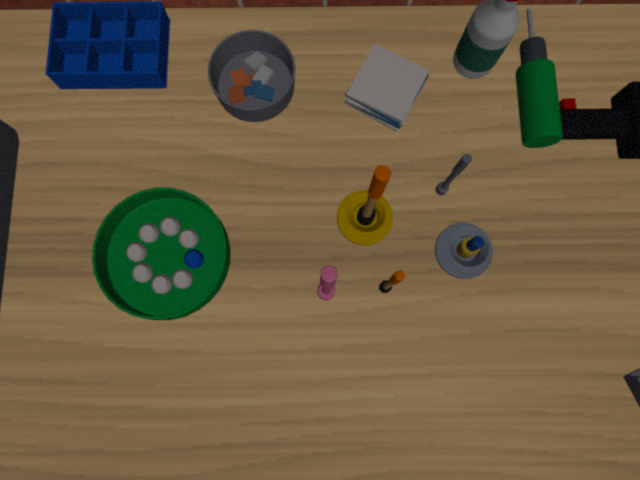

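The orange-gripped rod in the yellow holder is the one wanted. It is the larger of the two orange ones, with grip at scene (266,170) and top (378,183), foot at scene (270,248).

Things it could be taken for:
- small orange rod: scene (254,185), top (392,282)
- pink rod: scene (305,165), top (327,283)
- grey rod: scene (190,245), top (455,175)
- blue brush in the grey stand: scene (186,230), top (470,245)

The tub is at scene (440,222), top (162,254). The blue nugget is at scene (415,225), top (194,259).

```bash
cat > m.py <<'E'
from h import *
from scipy.optimize import least_squares
np.set_printoptions(precision=4,suppress=True)
def cmask(p,lo,hi,near,rad):
    hsv=cv2.cvtColor(p['frame'],cv2.COLOR_RGB2HSV); m=cv2.inRange(hsv,lo,hi)
    z=np.zeros_like(m); cv2.circle(z,tuple(int(v) for v in near),rad,255,-1); m&=z
    n,l,s,_=cv2.connectedComponentsWithStats(m); return (l==1+np.argmax(s[1:,4])).astype(np.uint8)
def sil(pts):
    h=cv2.convexHull(np.array(pts,np.float32)); M=cv2.moments(h); return np.array([M['m10']/M['m00'],M['m01']/M['m00'],np.sqrt(M['m00'])])
def hullof(m): return sil(cv2.findNonZero(m)[:,0,:])
t=np.linspace(0,2*np.pi,60)
def rings(x,y,rz): return [[x+r*np.cos(a),y+r*np.sin(a),z] for r,z in rz for a in t]
def fit(obs,rz,x0):
    # free: x,y and a z offset
    def f(v,each=False):
        return np.concatenate([(sil([proj(p,X) for X in rings(v[0],v[1],[(r,z+v[2]) for r,z in rz])])-o)[:2] for p,o in obs])
    s=least_squares(f,x0,diff_step=1e-4); return s.x,s.fun
GREEN=((50,120,40),(75,255,255));YEL=((22,170,100),(32,255,255));ORG=((5,190,110),(15,255,255));BLUE=((108,150,60),(125,255,255))
E
cat > r1.py <<'E'
from m import *
ps=viewer.snapshot('scene'),viewer.snapshot('top')
for n,c,near,rad,rz,x0 in [('tub',GREEN,[(440,225),(162,254)],75,[(.1,0),(.1,.05)],[.5,.17,0.001]),
  ('holder',YEL,[(270,255),(365,218)],32,[(.045,0),(.033,.034)],[.56,-.14,.001]),
  ('grip',ORG,[(266,170),(378,183)],28,[(.01,.148),(.01,.228)],[.56,-.14,.001]),
  ('blue',BLUE,[(415,225),(194,259)],16,[(.012,.006),(.015,.016),(.012,.026)],[.51,.13,.001])]:
    ms=[cmask(p,*c,q,rad) for p,q in zip(ps,near)]
    print(n,*fit([(p,hullof(m)) for p,m in zip(ps,ms)],rz,x0),[int(m.sum()) for m in ms],[hullof(m)[2] for m in ms])
save(ps[0],'crop.png',(150,100,340,300),3)
E
python3 r1.py
```

```text
tub [0.5058 0.1747 0.0002] [-1.2947  0.2993 -1.0694 -0.1269] [1799, 11111] [np.float64(60.897454790820284), np.float64(119.05670917676164)]Traceback (most recent call last):
  File "r1.py", line 7, in <module>
    ms=[cmask(p,*c,q,rad) for p,q in zip(ps,near)]
        ~~~~~^^^^^^^^^^^^
  File "m.py", line 7, in cmask
    n,l,s,_=cv2.connectedComponentsWithStats(m); return (l==1+np.argmax(s[1:,4])).astype(np.uint8)
                                                              ~~~~~~~~~^^^^^^^^^
    return _wrapfunc(a, 'argmax', axis=axis, out=out, **kwds)
    return bound(*args, **kwds)
ValueError: attempt to get argmax of an empty sequence
```

```bash
python3 - <<'E'
import cv2
for f,pts in (('scene',[(400,235),(440,255),(440,188),(250,258),(270,268),(266,170),(262,185),(414,226)]),('top',[(110,220),(215,250),(345,225),(365,237),(382,175),(374,190),(194,260)])):
    h=cv2.cvtColor(cv2.imread(f'pics/{f}.png'),cv2.COLOR_BGR2HSV)
    print(f,[(p,h[p[1],p[0]].tolist()) for p in pts])
E
sed -i 's/^GREEN.*/GREEN=((50,120,40),(80,255,255));YEL=((21,190,80),(32,255,255));ORG=((3,190,80),(14,255,255));BLUE=((108,150,60),(125,255,255))/' m.py
python3 r1.py
```

```text
scene [((400, 235), [58, 102, 75]), ((440, 255), [60, 101, 83]), ((440, 188), [60, 102, 85]), ((250, 258), [23, 153, 172]), ((270, 268), [23, 153, 168]), ((266, 170), [12, 169, 118]), ((262, 185), [12, 171, 115]), ((414, 226), [112, 142, 97])]
top [((110, 220), [68, 236, 54]), ((215, 250), [72, 255, 82]), ((345, 225), [25, 255, 116]), ((365, 237), [25, 255, 118]), ((382, 175), [13, 255, 129]), ((374, 190), [13, 255, 87]), ((194, 260), [108, 250, 104])]
tub [0.5057 0.1744 0.0003] [-1.1484  0.2903 -0.943  -0.1067] [1760, 11154] [np.float64(60.57639804412276), np.float64(119.06510823914788)]Traceback (most recent call last):
  File "r1.py", line 7, in <module>
    ms=[cmask(p,*c,q,rad) for p,q in zip(ps,near)]
        ~~~~~^^^^^^^^^^^^
  File "m.py", line 7, in cmask
    n,l,s,_=cv2.connectedComponentsWithStats(m); return (l==1+np.argmax(s[1:,4])).astype(np.uint8)
                                                              ~~~~~~~~~^^^^^^^^^
    return _wrapfunc(a, 'argmax', axis=axis, out=out, **kwds)
    return bound(*args, **kwds)
ValueError: attempt to get argmax of an empty sequence
```

```bash

sed -i 's/^GREEN.*/GREEN=((45,70,30),(80,255,255));YEL=((21,128,70),(32,255,255));ORG=((3,145,60),(15,255,255));BLUE=((104,100,50),(125,255,255))/' m.py
python3 r1.py
```

```text
tub [0.5052 0.1729 0.0025] [-0.5217  0.1191 -0.4292 -0.0539] [6343, 11805] [np.float64(88.43076387773658), np.float64(119.4026800369238)]
holder [ 0.5658 -0.1385  0.0011] [-0.5786 -0.0383 -0.5275 -0.0005] [1411, 1975] [np.float64(41.182520563948), np.float64(49.14773646873272)]
grip [ 0.5642 -0.1388 -0.0002] [-0.7471 -0.0888 -0.5948 -0.0144] [539, 509] [np.float64(22.7705950734714), np.float64(22.4610774452162)]
blue [0.4992 0.1287 0.0006] [-0.4174  0.071  -0.3421 -0.0366] [170, 262] [np.float64(12.429802894656053), np.float64(15.620499351813308)]
```

View pics/crop.png

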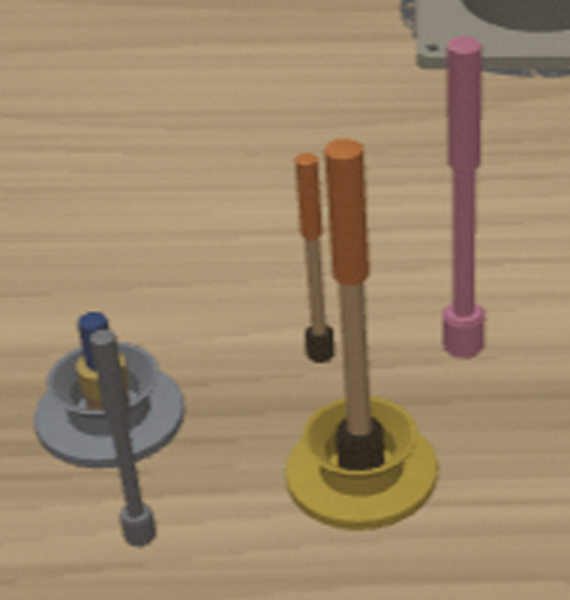

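The crop shows the large orange-gripped rod standing upright in the yellow holder, with its foot at crop (360,445), i.e. scene (270,248). The small orange, pink and grey rods are all separate. From the two views, the rod grip is at (0.564,-0.139) with its height as stated. The holder is at (0.566,-0.1385) and the tub at (0.505,0.173). I'll raise the arm and go above the rod.

```bash
python3 -m handwheel '0 0 -45 0 0 0 94; 0 0 -45 0 0 0 94; 0 0 -45 0 0 0 94'; python3 -m handwheel '41 -29 0 0 0 0 94;41 -29 0 0 0 0 94;41 -29 0 0 0 0 94;41 -29 0 0 0 0 94;41 -29 0 0 0 0 94;41 -29 0 0 0 0 94;41 -29 0 0 0 0 94;41 -29 0 0 0 0 94;41 -29 0 0 0 0 94;41 -29 0 0 0 0 94;41 -29 0 0 0 0 94;41 -29 0 0 0 0 94'
cat >> h.py <<'E'
def delta(target):
    s=bot.sense(); M=R.from_quat(s['tool_rot']).as_matrix()
    return 1000*M.T@(np.array(target)-s['position'])
E
cat > r2.py <<'E'
from m import *
s=bot.sense(); print(s['clock'],s['position'],s['tool_rot'],s['q'])
ps=viewer.snapshot('wrist'); save(ps,'wrist1.png')
print(ps['position'],proj(ps,[.566,-.1385,.034]),proj(ps,[.564,-.139,.228]))
print(delta([.5645,-.139,.159]))
E
python3 r2.py
```

```text
clock: 1.18
position: [0.1994, -0.6185, 0.3419]
tool_rot: [0.988, 0.155, 0.0, 0.0]
wrist_force: [-0.4, 0.1, 0.4]
width: 1.001
grip_force: 0.0
clock: 2.68
position: [0.5618, -0.1353, 0.3407]
tool_rot: [0.988, 0.155, 0.0, 0.0]
wrist_force: [1.1, -0.7, 0.0]
width: 0.997
grip_force: 0.0
2.675 [ 0.5618 -0.1353  0.3407] [0.9879 0.1551 0.0002 0.0002] [ 0.2674  0.4048 -0.1206  1.5243  0.0508  1.2151 -1.1206]
[ 0.6248 -0.1152  0.5196] [np.float64(315.9758427890201), np.float64(197.5881617064222)] [np.float64(318.0485367886716), np.float64(234.94255128742896)]
[ -6.2561  12.0689 181.2568]
```

View pics/wrist1.png

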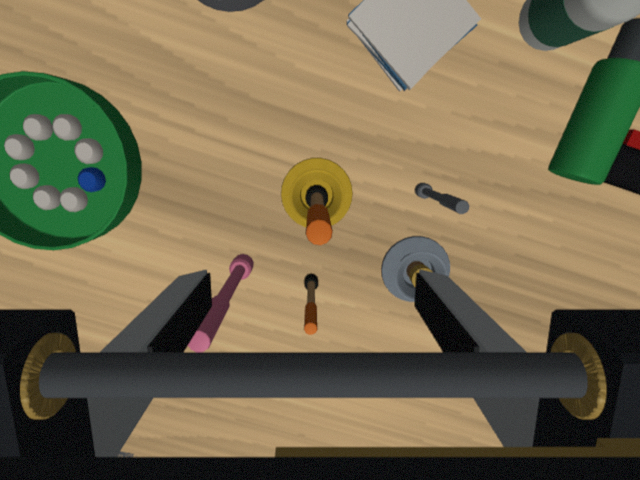

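The wrist view shows the rod top at (319,232) and the holder mouth at (316,192). Both are within a few pixels of my predictions. I'll let the arm settle, then compute the descent.

```bash
python3 -m handwheel '0 0 0 0 0 0 94;0 0 0 0 0 0 94'; python3 - <<'E'
from m import *
p=viewer.snapshot('wrist')
m=cmask(p,*ORG,proj(p,[.564,-.139,.2]),45)
o=hullof(m); 
f=lambda v: (sil([proj(p,X) for X in rings(v[0],v[1],[(.01,.148),(.01,.228)])])-o)[:2]
print(o,least_squares(f,[.564,-.139],diff_step=1e-4).x, bot.sense()['position'])
print(delta([.5645,-.139,.159]))
E
```

```text
clock: 2.98
position: [0.5603, -0.138, 0.3405]
tool_rot: [0.988, 0.154, -0.0, 0.0]
wrist_force: [-0.1, 0.0, 0.3]
width: 1.0
grip_force: 0.0
[315.577  221.8338  28.9223] [ 0.5663 -0.1388] [ 0.5602 -0.1382  0.3406]
[  3.9664   1.9034 181.5808]
```

```bash
python3 -m handwheel '5 2 36 0 0 0 94;0 0 36 0 0 0 94;0 0 36 0 0 0 94;0 0 36 0 0 0 94;0 0 36 0 0 0 94;0 0 2 0 0 0 94;0 0 0 0 0 0 94;0 0 0 0 0 0 15;0 0 0 0 0 0 15;0 0 0 0 0 0 15;0 0 0 0 0 0 15;0 0 0 0 0 0 15'; python3 -m handwheel '0 0 0 0 0 0 15;0 0 0 0 0 0 15;0 0 0 0 0 0 15'; python3 - <<'E'
from m import *
s=bot.sense();print(s['clock'],s['position'],s['width'],s['grip_force'],s['wrist_force'],s['tool_rot'])
p=viewer.snapshot('scene');save(p,'grasp.png',(170,60,370,280),2.7)
E
```

```text
clock: 4.53
position: [0.5663, -0.1369, 0.1585]
tool_rot: [0.988, 0.155, -0.0, 0.0]
wrist_force: [0.3, -0.2, 0.9]
width: 0.504
grip_force: 0.0
clock: 4.9
position: [0.5663, -0.1369, 0.1584]
tool_rot: [0.988, 0.155, -0.0, -0.0]
wrist_force: [0.6, 0.3, -0.5]
width: 0.208
grip_force: 30.0
4.9 [ 0.5663 -0.1369  0.1584] 0.20832963775532523 29.99892622232437 [ 0.5618  0.3272 -0.5293] [ 0.9879  0.1552 -0.0001 -0.    ]
```

View pics/grasp.png

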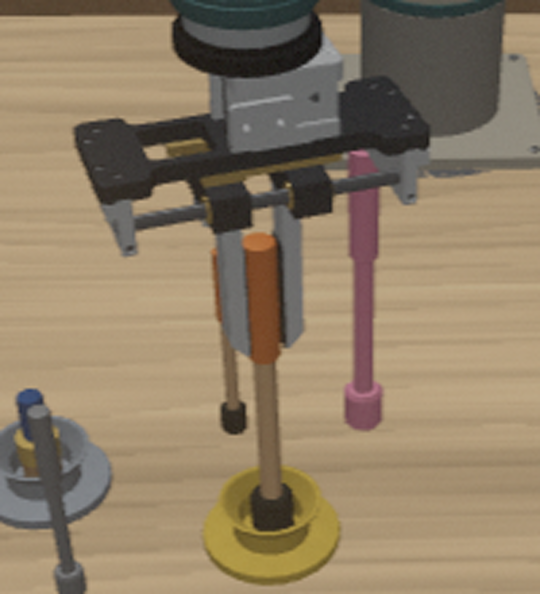

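The grasp shows the fingers closed on the orange grip at crop (262,300), with the rod still upright in the holder. The opening is 19.6 mm and the grip force 30 N. I'll lift, turn to line the tool up with the world axes, and carry the rod over the tub.

```bash
python3 -m handwheel '0 0 -10 0 0 0 15;0 0 -30 0 0 0 15;0 0 -40 0 0 0 15;0 0 -30 0 0 0 15;0 0 0 0 0 -10.31 15;0 0 0 0 0 -10.31 15;0 0 0 0 0 -10.31 15;0 0 0 0 0 -10.31 15;0 0 0 0 0 -10.31 15;0 0 0 0 0 -10.31 15;0 0 0 0 0 -10.31 15;0 0 0 0 0 0 15' && python3 -m handwheel '20 -4 0 0 0 0 15;38 -7.5 0 0 0 0 15;38 -7.5 0 0 0 0 15;38 -7.5 0 0 0 0 15;38 -7.5 0 0 0 0 15;38 -7.5 0 0 0 0 15;38 -7.5 0 0 0 0 15;38 -7.5 0 0 0 0 15;20 -4 0 0 0 0 15;0 0 0 0 0 0 15;0 0 0 0 0 0 15'
cat > r3.py <<'E'
from m import *
s=bot.sense();print(s['clock'],s['position'],s['tool_rot'],s['width'],s['grip_force'])
ps=viewer.snapshot('scene'),viewer.snapshot('top')
for n,p in zip(('s','t'),ps): print(n,[(r['p'],r['xy']) for r in viewer.place_of(p,'rod')[:2]], 'pred foot',proj(p,s['position']-[0,0,.1504]))
print(delta([.505,.173,.161]))
save(ps[0],'over.png',(340,60,560,280),2.7)
E
python3 r3.py
```

```text
clock: 6.45
position: [0.5663, -0.1371, 0.2689]
tool_rot: [0.708, 0.707, 0.0, 0.0]
wrist_force: [-0.3, -0.0, -1.6]
width: 0.208
grip_force: 30.0
clock: 7.82
position: [0.5054, 0.1684, 0.2685]
tool_rot: [0.707, 0.707, -0.0, 0.0]
wrist_force: [-0.8, -0.7, -1.0]
width: 0.21
grip_force: 30.0
7.825 [0.5054 0.1684 0.2685] [ 0.7073  0.7069 -0.0004  0.0004] 0.21036030898320307 29.998500645160675
s [(0.87, [304.2, 214.1]), (0.83, [255.0, 218.0])] pred foot [np.float64(444.5828264687659), np.float64(181.99076686068804)]
t [(0.82, [440.3, 187.0]), (0.8, [380.5, 284.9])] pred foot [np.float64(145.8682449953313), np.float64(242.38419439769254)]
[  5.0844  -0.9007 107.4421]
```

View pics/over.png

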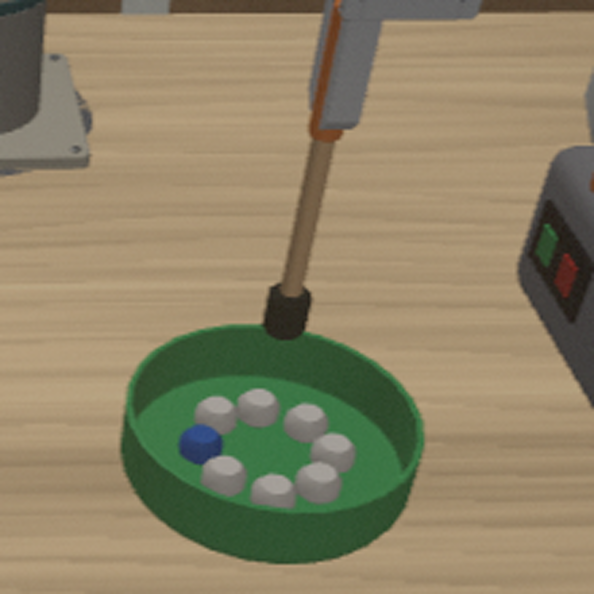

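The rod is over the tub, with its foot at scene (446,184) against a predicted (445,182). The blue nugget is still in the ring at crop (200,443). I'll lower the rod into the middle gap, spiral out and stir the first turn.

```bash
python3 -m handwheel '5 -1 0 0 0 0 15;0 0 25 0 0 0 15;0 0 30 0 0 0 15;0 0 30 0 0 0 15;0 0 22 0 0 0 15;0 0 0 0 0 0 15;0 0 0 0 0 0 15;15 5 0 0 0 0 15;10 15 0 0 0 0 15;-10 15 0 0 0 0 15;-15 8 0 0 0 0 15' && python3 -m handwheel '-21.5 -5.8 0 0 0 0 15;-15.7 -15.7 0 0 0 0 15;-5.8 -21.5 0 0 0 0 15;5.8 -21.5 0 0 0 0 15;15.7 -15.7 0 0 0 0 15;21.5 -5.8 0 0 0 0 15;21.5 5.8 0 0 0 0 15;15.7 15.7 0 0 0 0 15;5.8 21.5 0 0 0 0 15;-5.8 21.5 0 0 0 0 15;-15.7 15.7 0 0 0 0 15;-21.5 5.8 0 0 0 0 15'
cat > r4.py <<'E'
from m import *
s=bot.sense();print(s['clock'],s['position'],(s['position']-[.505,.173,.1504])*1000,s['width'],s['wrist_force'])
p=viewer.snapshot('scene'); print('pred foot',proj(p,s['position']-[0,0,.1504]))
m=cmask(p,*BLUE,(440,225),50); o=hullof(m); print('blue',o,atz(p,o[:2],.016)); 
save(p,'stir%d.png'%(s['clock']*10),(340,60,560,280),2.7)
E
python3 r4.py; ls pics
```

```text
clock: 9.4
position: [0.549, 0.1734, 0.1617]
tool_rot: [0.707, 0.707, 0.0, 0.0]
wrist_force: [-0.0, 0.2, -0.9]
width: 0.211
grip_force: 30.0
clock: 10.9
position: [0.5488, 0.1719, 0.1614]
tool_rot: [0.708, 0.707, -0.0, 0.0]
wrist_force: [0.2, -0.8, -1.1]
width: 0.209
grip_force: 30.0
10.9 [0.5488 0.1719 0.1614] [43.849  -1.0703 10.9685] 0.20854233364385993 [ 0.2006 -0.8365 -1.0577]
pred foot [np.float64(441.58503389482416), np.float64(243.97850102927055)]
blue [403.1073 207.7989  12.145 ] [0.4503 0.1174 0.016 ]
both.png
crop.png
grasp.png
over.png
scene.png
stir109.png
top.png
wrist1.png
```

The blue nugget has moved about 50 mm. Two more turns.

```bash
python3 -m handwheel '-21.5 -5.8 0 0 0 0 15;-15.7 -15.7 0 0 0 0 15;-5.8 -21.5 0 0 0 0 15;5.8 -21.5 0 0 0 0 15;15.7 -15.7 0 0 0 0 15;21.5 -5.8 0 0 0 0 15;21.5 5.8 0 0 0 0 15;15.7 15.7 0 0 0 0 15;5.8 21.5 0 0 0 0 15;-5.8 21.5 0 0 0 0 15;-15.7 15.7 0 0 0 0 15;-21.5 5.8 0 0 0 0 15' && python3 -m handwheel '-21.5 -5.8 0 0 0 0 15;-15.7 -15.7 0 0 0 0 15;-5.8 -21.5 0 0 0 0 15;5.8 -21.5 0 0 0 0 15;15.7 -15.7 0 0 0 0 15;21.5 -5.8 0 0 0 0 15;21.5 5.8 0 0 0 0 15;15.7 15.7 0 0 0 0 15;5.8 21.5 0 0 0 0 15;-5.8 21.5 0 0 0 0 15;-15.7 15.7 0 0 0 0 15;-21.5 5.8 0 0 0 0 15'
python3 r4.py; ls pics|grep stir
```

```text
clock: 12.45
position: [0.5485, 0.173, 0.1614]
tool_rot: [0.707, 0.707, 0.0, 0.0]
wrist_force: [-0.3, -0.6, -1.3]
width: 0.208
grip_force: 30.0
clock: 13.95
position: [0.5485, 0.173, 0.1614]
tool_rot: [0.707, 0.707, 0.0, 0.0]
wrist_force: [0.8, -0.9, -1.3]
width: 0.206
grip_force: 30.0
13.95 [0.5485 0.173  0.1614] [43.5417 -0.0334 11.0265] 0.20637947603770704 [ 0.8291 -0.8838 -1.3031]
pred foot [np.float64(442.1189268539193), np.float64(243.82862073419813)]
blue [403.1126 207.777   12.1655] [0.4502 0.1174 0.016 ]
stir109.png
stir139.png
```

View pics/stir139.png

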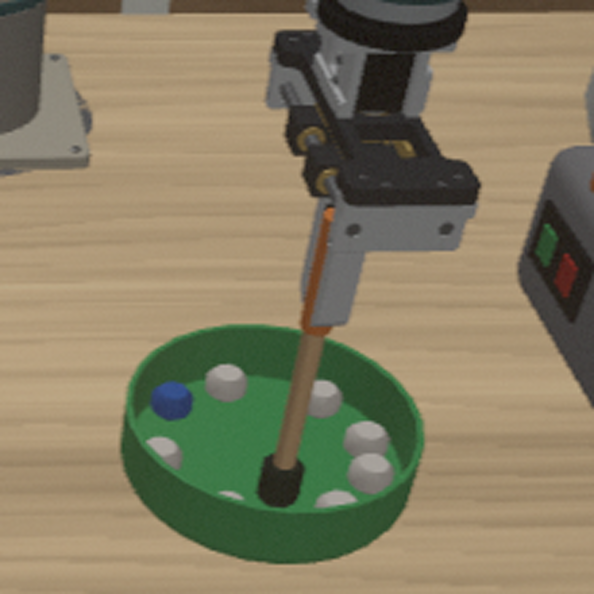

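The blue nugget rests at the tub wall at crop (172,400), and the rod's foot is at crop (278,490), near where I expected it. I'll lift the rod and carry it back above the holder.

```bash
python3 -m handwheel '0 0 0 0 0 0 15;0 0 -20 0 0 0 15;0 0 -40 0 0 0 15;0 0 -40 0 0 0 15;0 0 -10 0 0 0 15;0 0 0 0 0 0 15;-20 2 0 0 0 0 15;-38 2 0 0 0 0 15;-38 2 0 0 0 0 15;-38 2 0 0 0 0 15;-38 2 0 0 0 0 15' && python3 -m handwheel '-38 2 0 0 0 0 15;-38 2 0 0 0 0 15;-38 2 0 0 0 0 15;-24 2 0 0 0 0 15;0 0 0 0 0 0 15;0 0 0 0 0 0 15'
cat > r5.py <<'E'
from m import *
s=bot.sense();print(s['clock'],s['position'],s['width'],s['grip_force'])
T=s['position']; ps=viewer.snapshot('scene'),viewer.snapshot('top')
obs=[]
for k,p in enumerate(ps):
    F=proj(p,T-[0,0,.1504-.015]); print('pred foot mid',F)
    v=p['frame'].max(2).astype(np.uint8)
    m=(v<(50 if k==0 else 45)).astype(np.uint8); z=np.zeros_like(m); cv2.circle(z,(int(F[0]),int(F[1])),18,1,-1); m&=z
    n,l,st,c=cv2.connectedComponentsWithStats(m); i=1+np.argmax(st[1:,4]); print('dark',c[i],st[i]); 
save(ps[0],'back_s.png',(170,100,370,300),2); save(ps[1],'back_t.png',(270,110,470,310),2)
a,b=cv2.imread('pics/back_s.png'),cv2.imread('pics/back_t.png'); cv2.imwrite('pics/back%d.png'%(s['clock']*10),np.hstack([a,b]))
print(delta([.566,-.1375,.159]))
E
python3 r5.py; ls pics|grep back
```

```text
clock: 15.38
position: [0.5566, -0.0011, 0.2698]
tool_rot: [0.707, 0.707, -0.001, -0.001]
wrist_force: [0.7, -0.1, -0.6]
width: 0.209
grip_force: 30.0
clock: 16.12
position: [0.5651, -0.135, 0.2707]
tool_rot: [0.707, 0.708, -0.0, -0.001]
wrist_force: [0.5, -0.4, -1.4]
width: 0.208
grip_force: 30.0
16.125 [ 0.5651 -0.135   0.2707] 0.20824680936538925 29.998521208763123
pred foot mid [np.float64(268.6190238489366), np.float64(197.98522696417433)]
dark [268.9752 200.9504] [261 193  16  16 121]
pred foot mid [np.float64(370.31394390987606), np.float64(194.0538389712876)]
dark [374.9098 192.8581] [361 176  28  33 599]
[ -3.3067   0.4731 112.2359]
back161.png
back_s.png
back_t.png
```

```bash
python3 - <<'E'
from m import *
p=viewer.snapshot('wrist'); T=bot.sense()['position']; print(T, 'holder mouth',proj(p,[.566,-.1385,.034]),'foot pred',proj(p,T-[0,0,.15]))
w=p['frame'][:,:,::-1]; w=cv2.resize(w,(533,400)); cv2.imwrite('pics/chk.png',np.hstack([cv2.imread('pics/back_s.png')[:, 60:340], w])[:, :800])
E
```

```text
[ 0.5657 -0.1344  0.2714] holder mouth [np.float64(312.6526163939919), np.float64(212.69747163882323)] foot pred [np.float64(312.33607067881275), np.float64(225.42530206637093)]
```

View pics/chk.png

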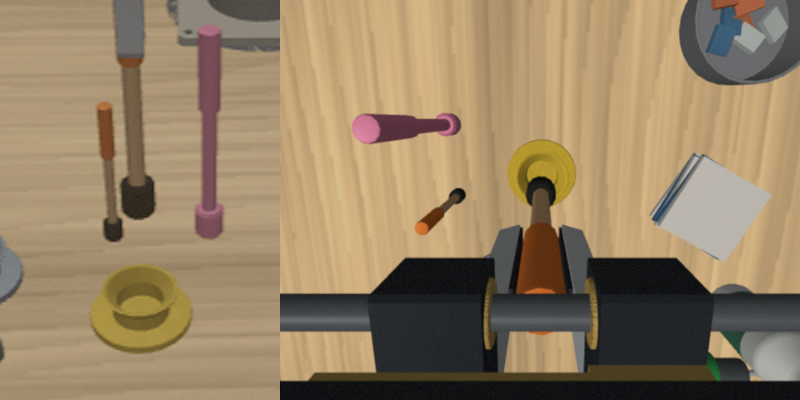

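The wrist view shows the rod's foot at chk (541,190), aligned with the cup, and the rod upright. I'll lower it to the pose where I grasped it, slowly at the end.

```bash
python3 -m handwheel '-3 0.5 0 0 0 0 15;0 0 20 0 0 0 15;0 0 25 0 0 0 15;0 0 25 0 0 0 15;0 0 10 0 0 0 15;0 0 8 0 0 0 15;0 0 8 0 0 0 15;0 0 6 0 0 0 15;0 0 4 0 0 0 15;0 0 0 0 0 0 15;0 0 0 0 0 0 15'; python3 - <<'E'
from m import *
print(delta([.5663,-.1369,.1586]),bot.sense()['wrist_force'],bot.sense()['width'])
E
```

```text
clock: 17.65
position: [0.5666, -0.1389, 0.1657]
tool_rot: [0.707, 0.707, 0.0, 0.0]
wrist_force: [0.2, 0.1, -0.6]
width: 0.205
grip_force: 30.0
[ 2.0018 -0.2598  7.1377] [ 0.2048  0.1084 -0.6027] 0.20492831093467823
```

```bash
python3 -m handwheel '1 0 2 0 0 0 15;0 0 2 0 0 0 15;0 0 1.5 0 0 0 15;0 0 1 0 0 0 15;0 0 0 0 0 0 15;0 0 0 0 0 0 15'
```

```text
clock: 18.4
position: [0.5664, -0.1379, 0.159]
tool_rot: [0.707, 0.707, 0.0, 0.0]
wrist_force: [-0.1, 0.0, -1.0]
width: 0.211
grip_force: 30.0
```

```bash
python3 -m handwheel '0 0 1 0 0 0 15;0 0 0 0 0 0 15;0 0 0 0 0 0 15'; python3 -m handwheel '0 0 0.7 0 0 0 15;0 0 0 0 0 0 15;0 0 0 0 0 0 15'
```

```text
clock: 18.77
position: [0.5665, -0.1379, 0.1584]
tool_rot: [0.707, 0.707, 0.0, 0.0]
wrist_force: [-0.4, -0.2, 3.7]
width: 0.21
grip_force: 30.0
clock: 19.15
position: [0.5666, -0.1379, 0.1584]
tool_rot: [0.707, 0.707, 0.0, 0.0]
wrist_force: [-1.1, 0.6, 8.3]
width: 0.209
grip_force: 30.0
```

The rod is on the floor: the TCP is at the grasp height, 0.1584, and the force has turned upward. I'll open the gripper and retreat straight up.

```bash
python3 -m handwheel '0 0 0 0 0 0 30;0 0 0 0 0 0 50;0 0 0 0 0 0 70;0 0 0 0 0 0 94;0 0 0 0 0 0 94;0 0 0 0 0 0 94;0 0 0 0 0 0 94;0 0 -20 0 0 0 94;0 0 -35 0 0 0 94;0 0 -40 0 0 0 94;0 0 -40 0 0 0 94;0 0 0 0 0 0 94'; python3 -m handwheel '0 0 -20 0 0 0 94;0 0 0 0 0 0 94;0 0 0 0 0 0 94;0 0 0 0 0 0 94'
python3 - <<'E'
from m import *
s=bot.sense();print(s['position'],s['width'],s['wrist_force'])
ps=viewer.snapshot('scene'),viewer.snapshot('wrist')
for n,c,rz in (('holder',YEL,[(.045,0),(.033,.034)]),('grip',ORG,[(.01,.148),(.01,.228)])):
    for p in ps[:1]:
        m=cmask(p,*c,proj(p,[.565,-.138,np.mean([z for r,z in rz])]),32); print(n,hullof(m),sil([proj(p,X) for X in rings(.565,-.1385,rz)]))
m=cmask(ps[0],*BLUE,(440,225),50);print('blue',atz(ps[0],hullof(m)[:2],.016))
a=ps[0]['frame'][80:300,150:550,::-1];b=cv2.resize(ps[1]['frame'][:,:,::-1],(400,300))
cv2.imwrite('pics/final.png',np.vstack([a,b]))
E
```

```text
clock: 20.65
position: [0.5683, -0.1379, 0.2956]
tool_rot: [0.707, 0.707, 0.002, 0.003]
wrist_force: [-0.7, 0.2, 0.2]
width: 0.999
grip_force: 0.0
clock: 21.15
position: [0.5657, -0.1379, 0.3111]
tool_rot: [0.707, 0.707, -0.001, -0.001]
wrist_force: [0.1, -0.2, -0.2]
width: 0.998
grip_force: 0.0
[ 0.5657 -0.1379  0.3111] 0.9984667547617961 [ 0.0628 -0.1973 -0.1524]
holder [269.9553 254.5496  41.1947] [269.4284 254.6427  42.0672]
grip [264.9206 170.145   23.0434] [264.8771 170.2817  25.0914]
blue [0.4503 0.1174 0.016 ]
```

View pics/final.png

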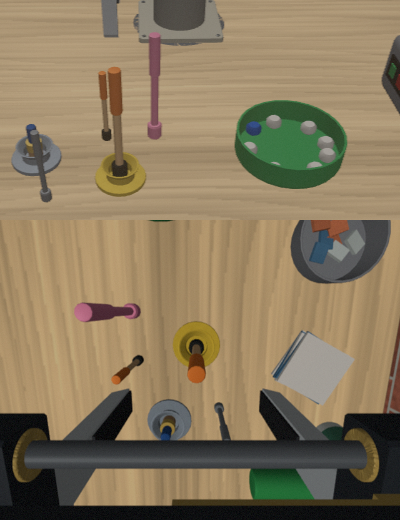

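The rod stands upright in the yellow holder at final (118,170), the blue nugget is in the tub at final (253,128), and the gripper is clear of everything.

```bash
python3 -c "
from rig import ticket; print(ticket.job_done())"
```

```text
the job is handed in; nothing more can be done
None
```

The job is handed in: I stirred three clockwise turns, which carried the blue nugget about 50 mm and left it in the tub, and the rod stands upright and released in the yellow holder; the hand-in call returned no verdict.

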